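Push a jammed rock plug out of a core barrel

TASK

A drilled rock plug is jammed in the core barrel of the push-out stand. Take the push rod by its wooden grip, run its head in at the barrel's open near end and gently push the plug right out into the trough until you feel it come up snug against the end stop, pressing it home for a moment without forcing it: the rock is brittle and the bore must not be scored. Then draw the rod out and lay it flat on the table clear of the stand, leaving the plug in the trough and the finished plug and the brush where they are.

Things in the scene. Friction and masses are not known exactly. Their poses are not given: they have to be found in the camera images.
- stand: Push-out stand, fixed: dark steel base plate (236 x 90 x 12 mm, x -14 to 222 mm), a core barrel lying level in two grey saddles, then a V-shaped aluminium trough. Origin: on the table below the centre of the barrel's near mouth (rod goes in there). x = level, along the barrel, the way to push; z up. Saddles 64 mm wide, x 14 to 76 mm; they and their screws rise to 93 mm above the table.
- near_mouth (a point): Centre of the barrel's near mouth, 62 mm above the table, axes as the stand's. The bore is 30 mm across and 90 mm long, straight through; the barrel is 38 mm outside, the edge of its mouth square.
- far_mouth (a point): Centre of the barrel's far mouth, 90 mm beyond the near mouth, axes as the stand's. The trough begins 6 mm beyond it, ends 126 mm beyond it, and carries the plug at the height of the bore's floor.
- spring_nose (a point): Rounded nose of the retaining spring in the top of the bore, 83 mm beyond the near mouth, 12 mm above the bore's axis. It presses on the plug with about 7 N and so jams it: a push of roughly 6 to 14 N slides the plug until its tail has passed the nose, then under 2 N. The nose then sits at most 0.5 mm lower and rubs on the rod's head, which is too long to pass it fully (steady drag up to 9 N).
- stop: End stop: dark steel plate 50 mm wide clamped across the trough, with a rubber-faced stop screw (pad 17 mm across) on the plug's axis facing the barrel. Origin: middle of the plate's face, 184 to 188 mm beyond the near mouth; x as the stand's. The pad stands 6 to 34 mm proud of the plate; how far is not in the readings. Once the plug meets it the push rises by 4 to 15 N per mm: creep up to it.
- plug: The jammed rock plug: plain grey stone cylinder, 27 mm in diameter, 55 mm long, about 80 g, lying on the floor of the bore (its axis 1.5 mm below the bore's), its near end 30 to 39 mm inside the near mouth and its far end near the far mouth at the start. Origin: its centre; x = along its axis, at the start as the stand's x.
- push_rod: Push rod, 225 mm long, about 160 g, lying flat on the table, balancing at the front of its grip. Wooden grip: waist 52 mm long, 22 mm wide, 24 mm high, between flanges 36 and 34 mm wide and 27 mm high (the front one ends 33 mm ahead of the origin). Then a 12 mm steel stem. Origin: on the axis, middle of the waist, 13.5 mm above the table; x = along the axis to the head, z up.
- rod_tip (a point): Centre of the front face of the rod's round grey nylon head, on the rod's axis 190 mm ahead of the rod's origin, axes as the rod's. The head is 27 mm in diameter and 50 mm long, its nose tapering over the last 7 mm to a flat face 19 mm across.
- spare_plug: bystander: a finished rock plug standing on end, 27 mm in diameter, 48 mm high; origin at the centre of its foot
- brush: bystander: a flat paint brush lying on the table, 203 mm long; origin under its centre

How it is judged:
By the outcome, as a careful person would: the job done as asked, in the order asked, and still so for the second after the job is handed in, with the robot touching nothing.
It also fails if it takes over 72 s, if anything falls off the work surface, if the arm or the gripper's body presses on something with over 40 N, if the wrist force passes 120 N, or if a joint passes its speed limit or range.

ROBOT

A 6-joint arm with a two-finger parallel gripper is mounted at the origin on the work surface; the furniture and walls round the work are solid. World frame = base frame: x ahead of the robot, y to its left, z up, the work surface at z = 0. Lengths are in m, angles in degrees, forces in N, time in s.
With the tool pointing down it reaches from about 0.35 to 0.875 m from the base axis. Payload 4.2 kg.
Tool frame: the origin (TCP) lies on the centre line of the jaws, within the pads' length; the fingertips stand 19 mm ahead of it and the grasp point (between the pads) is the TCP; z points along the fingers, y is the line along which they close (so a half turn about z gives the same grasp; the last joint's range is limited). The gripper opens to 87 mm and grips with 3 to 60 N. Pads are 19 mm wide; open, the fingers measure 117 mm over their backs; the gripper's body (75 mm by 190 mm) begins 51 mm behind the grasp point.
Start: joints at [83.686, 22.042, 0.453, 0, -68.411, -14.817], TCP at [0.225, 0.583, 0.242] pointing down, gripper open.
Joint ranges: [-179.83, 179.83], [-69.29, 118.12], [-61.27, 80.66], [-181.25, 117.63], [-171.15, -9.14], [-177.46, 177.46]. Speed limits (degrees/s): [159.86, 159.86, 180, 180, 180, 180].

INTERFACE

Orientations are given as a 3x3 rotation matrix whose columns are the frame's x, y, z axes.
In Python, from station import sense, capture, finish_job, search_frame, masks_of gives the robot as it stands.
- The arm moves only by the tool drive_tool, never from a script. Its argument "rows" is a list of rows, each a list of 7 numbers: the opening in per cent of the stroke, from 0 (shut) to 100 (fully open), then the shift along the world's x, y, z in mm, then the turn, a rotation vector about the world's x, y, z in rad. In form: [[fingers, dx, dy, dz, wx, wy, wz], ...]. A call has 1 to 5 rows; each row shifts and turns the commanded pose from where the row before left it; what a row does not reach is not made up. A row lasts 1/12 s, in which the tool goes at most 41.7 mm and 7.16 degrees, less where a joint would pass 70% of its speed; a pose out of reach is approached as far as the arm can. A call is refused whole if a number of a shift passes 41.7 or a number of a turn 0.125, either way. A call with a gripper value outside its range is refused whole. The fingers move at their own pace and stop on an object; the grip force is fixed at half the most. Time passes only in rows, so rows that do not move let the fingers close. It gives the time, the measured TCP pose, the force, the opening and the grip force at its end, in the units of the state.
- sense(): the state, without advancing time (a new reading comes with each control period).
- capture(name): name is "side" or "top"; returns a dict with "frame" (400x640x3 uint8, red, green, blue), "z_map" (400x640 float32, m along the optical axis (not along the pixel's ray), 0 where there is no reading), "fx", "fy", "cx", "cy" (pixels), "distortion" ([k1, k2, p1, p2, k3] as OpenCV has them; the pictures are not rectified), "R" (3x3) and "t" (3): a world point X has camera coordinates R X + t. Camera axes: x right, y down, z forward; pixel columns grow to the right and rows downward; lengths in m; the calibration is good to about 2 mm. A picture is of the moment at which its call begins.
- finish_job(): hands the job in; it is judged then, once.
Trained networks look in a picture, given as the dict that the camera call returned (one of the last four; its "shot" number tells which), for a name from the list of things; names that differ only in an ending like _2 or _b are one class to them, and where a whole thing is asked for, a point or a joint stands for the part that bears it (a point fixed in the world has none). Each returns a list of dicts, best first, with "p" (0 to 1); they miss things now and then, are a little off and sometimes report something else, mostly with a low value. They report only what shows in the picture. A call takes as long as a camera call.
- search_frame(label, picture): "xy" ([column, row] in pixels, amid what is visible of it).
- masks_of(label, picture): "region" (400x640 bool, what is visible of it) and "xy" ([column, row] in pixels, amid what is visible of it).
The state is a dict: "time_s": time; "joints": joint angles; "joint_velocities": joint speeds; "effort": joint torques, N m; "tcp_pos": TCP position; "ee_rot": TCP orientation; "wrist_force": force on the tool from outside, world axes, zero at the start; "moment": the same for the moment, N m; "gripper_width": opening from 0.0 (shut) to 1.0 (fully open); "gripper_force": force on a finger pad.
Only numpy, scipy, OpenCV 4.12 (cv2) and the standard library are available. Lean on these libraries where they do the work, as an engineer would, in place of code of your own. Each camera call takes 0.05 s, during which the arm holds its last target. There are 200 camera calls.

## Working session

There is one attempt and no reset: what is moved stays moved. The work goes in short steps, Python scripts to look and compute and a tool call to move; the robot and the scene stay as the last step left them, time stands still between calls to the robot, and variables do not carry over. Pictures are saved under pics/ and viewed, at most 10 in all, crops included, and the job is handed in when it is done.

Besides the shell and the picture viewer there is one more tool, called as name([rows], argument=value, ...), one row to a line, values as JSON. drive_tool: Moves the arm, as the interface text tells. Its arguments: {"type":"object","properties":{"rows":{"type":"array"}},"required":["rows"]}

```bash
ls; mkdir -p pics
cat > h.py <<'E'
import numpy as np, cv2
from station import sense, capture, finish_job, search_frame, masks_of
def K(c): return np.array([[c['fx'],0,c['cx']],[0,c['fy'],c['cy']],[0,0,1.]])
def cloud(c,mask=None):
    z=c['z_map']; m=(z>0) if mask is None else (z>0)&mask
    v,u=np.nonzero(m)
    p=cv2.undistortPoints(np.stack([u,v],1).astype(float)[:,None],K(c),np.array(c['distortion'],float))[:,0]
    zz=z[v,u][:,None]; X=np.hstack([p*zz,zz])
    return (X-np.array(c['t']))@np.array(c['R'])
def proj(c,P):
    R=np.array(c['R']);return cv2.projectPoints(np.atleast_2d(P).astype(float),cv2.Rodrigues(R)[0],np.array(c['t'],float),K(c),np.array(c['distortion'],float))[0][:,0]
def save(c,n): cv2.imwrite('pics/'+n,c['frame'][:,:,::-1])
E
python3 - <<'E'
from h import *
np.set_printoptions(precision=4,suppress=True)
print(sense())
for n in('side','top'):
    c=capture(n);save(c,n+'0.png');np.save(n+'0.npy',c,allow_pickle=True)
    print(n,-np.array(c['R']).T@c['t'],np.array(c['R']))
    for l in['stand','push_rod','plug','stop','spare_plug','brush','rod_tip','near_mouth','far_mouth']:
        for r in masks_of(l,c)[:2]:
            X=cloud(c,r['region'])
            print(l,round(r['p'],2),np.round(r['xy']),r['region'].sum(),np.median(X,0) if len(X) else'',np.percentile(X,[2,98],0) if len(X) else '')
E
```

```text
pics
{'time_s': 0.0, 'joints': array([ 83.6857,  22.0896,   0.3812,  -0.028 , -68.4116, -14.8173]), 'joint_velocities': array([ 0.0281, -0.0811,  0.0595, -0.0577,  0.0566,  0.084 ]), 'effort': array([  0.0009, -39.0668,  18.74  ,   4.2197,   0.0109,  -0.0002]), 'tcp_pos': array([0.2251, 0.5825, 0.2405]), 'ee_rot': array([[ 0.9327, -0.3607, -0.0007],
       [-0.3607, -0.9327, -0.002 ],
       [ 0.0001,  0.0021, -1.    ]]), 'wrist_force': array([-0.4164,  0.1273,  0.4193]), 'moment': array([ 0.0538,  0.0397, -0.0493]), 'gripper_force': 0.0, 'gripper_width': 0.9986199084409357}
side [ 0.3663 -1.1302  0.7513] [[ 0.9966 -0.0817  0.0061]
 [-0.0372 -0.5181 -0.8545]
 [ 0.073   0.8514 -0.5194]]
stand 0.7 [338. 233.] 2011 [ 0.5192 -0.1385  0.0324] [[ 0.4831 -0.2488  0.0005]
 [ 0.5789 -0.0387  0.088 ]]
push_rod 0.82 [312. 178.] 447 [0.4609 0.1931 0.0152] [[ 0.3617  0.1383 -0.003 ]
 [ 0.5695  0.2777  0.0258]]
plug 0.61 [342. 218.] 83 [ 0.5298 -0.1138  0.0599] [[ 0.5166 -0.117   0.0464]
 [ 0.5441 -0.1059  0.0745]]
stop 0.54 [354. 241.] 336 [ 0.5367 -0.2208  0.0639] [[ 0.5109 -0.2439  0.0288]
 [ 0
[... 1181 characters left out ...]
9  0.0134]
 [ 0.5801 -0.1837  0.0845]]
spare_plug 0.68 [381. 228.] 132 [ 0.3915 -0.1867  0.0463] [[ 0.3786 -0.1999  0.016 ]
 [ 0.4024 -0.1764  0.0503]]
brush 0.58 [448. 239.] 217 [ 0.3704 -0.3518  0.0081] [[ 0.3572 -0.3967  0.0024]
 [ 0.3837 -0.3066  0.0135]]
brush 0.25 [380. 229.] 129 [ 0.3915 -0.1868  0.0463] [[ 0.3807 -0.2003  0.0161]
 [ 0.4024 -0.1763  0.0499]]
rod_tip 0.8 [205. 202.] 920 [0.4518 0.1971 0.022 ] [[ 0.3633  0.1441 -0.    ]
 [ 0.5643  0.2422  0.0288]]
near_mouth 0.95 [347. 170.] 3708 [ 0.5217 -0.1188  0.0458] [[ 0.484  -0.2371  0.007 ]
 [ 0.5753 -0.0174  0.0903]]
far_mouth 0.98 [348. 166.] 3731 [ 0.522  -0.1166  0.0463] [[ 0.4839 -0.237   0.0072]
 [ 0.575  -0.0173  0.0903]]
```

Run:
```python
from h import *
for n,(x0,y0,x1,y1) in dict(side=(250,140,420,320),top=(150,100,470,280)).items():
    c=np.load(n+'0.npy',allow_pickle=True).item()
    f=cv2.resize(c['frame'][y0:y1,x0:x1],None,fx=2.5 if n=='top' else 3.3,fy=2.5 if n=='top' else 3.3,interpolation=cv2.INTER_CUBIC)
    cv2.imwrite(f'pics/{n}0c.png',f[:,:,::-1])
```

```text
(no output)
```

View pics/top0c.png

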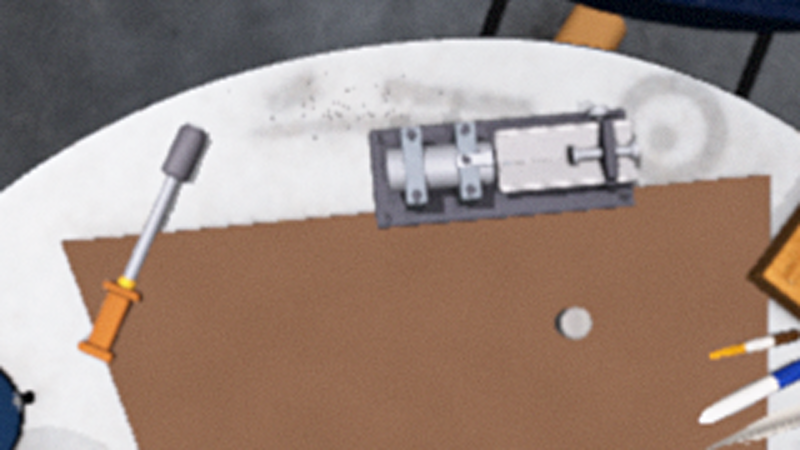

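View pics/side0c.png

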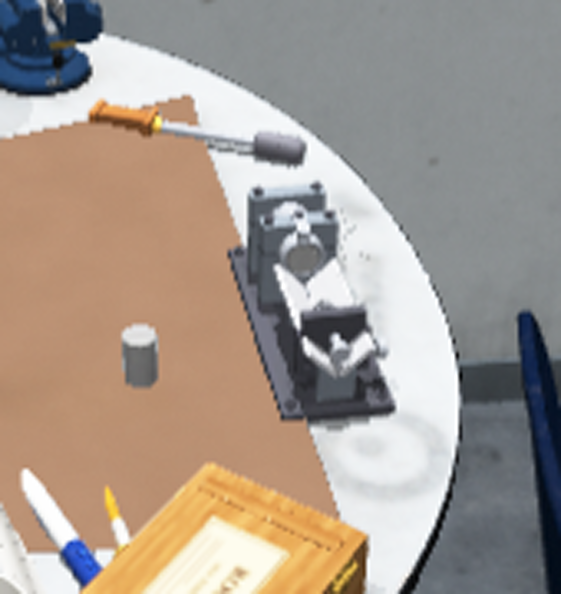

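The top view shows the stand at (500,160) in the crop, pushing to the right (about −y). The rod is at left, with its grip at (110,330) and head at (185,150). The spare plug is at (575,322) and the brushes are at lower right. The side view agrees.

```bash
cat > m.py <<'E'
from h import *
from scipy.optimize import least_squares
def cylfit(P,r,p0,fixz=None):
    # p: a,b (x=a+b*(y-ym)), zc ; axis ~ along given y ; level
    ym=P[:,1].mean()
    def f(p):
        b=p[1]; d=((P[:,0]-p[0])-b*(P[:,1]-ym))/np.hypot(1,b)
        return np.hypot(d,P[:,2]-p[2])-r
    s=least_squares(f,p0,loss='soft_l1',f_scale=.001)
    return s.x,ym,np.std(f(s.x))
E
python3 - <<'E'
from m import *
np.set_printoptions(precision=4,suppress=True)
for n in('top','side'):
    c=np.load(n+'0.npy',allow_pickle=True).item(); print(n,c['fx'])
    A=cloud(c)
    # table level near
    t=A[(A[:,0]>.3)&(A[:,0]<.45)&(A[:,1]>-.15)&(A[:,1]<.1)]; print('table',np.median(t[:,2]),t[:,2].std())
    S=A[(A[:,0]>.47)&(A[:,0]<.6)&(A[:,1]>-.26)&(A[:,1]<.0)]
    pl=S[(S[:,2]>.007)&(S[:,2]<.017)]
    r=cv2.minAreaRect((pl[:,:2]*1000).astype(np.float32)); print('plate',r,len(pl))
    # barrel
    B=S[(S[:,1]>-.115)&(S[:,2]>.066)&(S[:,2]<.086)]
    print(len(B))
    for y in np.arange(-.02,-.25,-.006):
        q=S[abs(S[:,1]-y)<.003]; q=q[q[:,2]>.03]
        if len(q): 
            i=np.argsort(q[:,0]); print('%.3f'%y,len(q),'x %.4f..%.4f'%(q[:,0].min(),q[:,0].max()),'zmax %.4f med %.4f'%(q[:,2].max(),np.median(q[:,2])))
    R=A[(A[:,0]>.34)&(A[:,0]<.6)&(A[:,1]>.12)&(A[:,1]<.27)&(A[:,2]>.006)&(A[:,2]<.05)]
    # rod axis
    m=R[:,:2].mean(0); v=np.linalg.svd(R[:,:2]-m,full_matrices=False)[2][0]; v*=np.sign(v[0])
    s=(R[:,:2]-m)@v; w=(R[:,:2]-m)@np.array([-v[1],v[0]])
    print('rod',m,v,s.min(),s.max())
    for a in np.arange(-.13,.12,.01):
        k=abs(s-a)<.005
        if k.sum()>2: print('%.3f'%a,k.sum(),'w %.4f %.4f'%(w[k].min(),w[k].max()),'z %.4f'%np.percentile(R[k,2],95))
E
```

```text
top 487.9392414031421
table 0.00454152272162113 0.0026334814288834258
plate ((527.5948486328125, -129.95872497558594), (256.8065490722656, 114.49078369140625), 89.97802734375) 1685
527
-0.026 31 x 0.5049..0.5398 zmax 0.0832 med 0.0775
-0.032 50 x 0.5049..0.5388 zmax 0.0839 med 0.0774
-0.038 49 x 0.5052..0.5547 zmax 0.0919 med 0.0783
-0.044 95 x 0.4917..0.5558 zmax 0.0946 med 0.0875
-0.050 99 x 0.4921..0.5563 zmax 0.0940 med 0.0870
-0.056 74 x 0.4927..0.5457 zmax 0.0915 med 0.0858
-0.062 54 x 0.5073..0.5445 zmax 0.0839 med 0.0768
-0.068 46 x 0.5074..0.5442 zmax 0.0827 med 0.0786
-0.074 43 x 0.5070..0.5435 zmax 0.0840 med 0.0763
-0.080 51 x 0.5096..0.5587 zmax 0.0843 med 0.0763
-0.086 93 x 0.4965..0.5582 zmax 0.0956 med 0.0837
-0.092 98 x 0.4957..0.5608 zmax 0.0953 med 0.0876
-0.098 89 x 0.4965..0.5603 zmax 0.0959 med 0.0874
-0.104 51 x 0.4967..0.5459 zmax 0.0904 med 0.0830
-0.110 52 x 0.5115..0.5490 zmax 0.0907 med 0.0771
-0.116 23 x 0.5117..0.5548 zmax 0.0865 med 0.0757
-0.122 54 x 0.5056..0.5556 zmax 0.0643 med 0.0509
-0.128 67 x 0.5053..0.5580 zmax 0.0662 med 0.0553
-0.134 70 x 0.5
[... 3871 characters left out ...]
 w -0.0703 0.0362 z 0.0258
-0.070 51 w -0.0870 0.0248 z 0.0236
-0.060 40 w -0.0856 0.0239 z 0.0242
-0.050 29 w -0.0643 0.0206 z 0.0235
-0.040 40 w -0.0607 0.0509 z 0.0238
-0.030 33 w -0.0655 0.0524 z 0.0235
-0.020 46 w -0.0454 0.0617 z 0.0238
-0.010 42 w -0.0615 0.0683 z 0.0172
-0.000 38 w -0.0393 0.0793 z 0.0173
0.010 31 w -0.0362 0.0703 z 0.0166
0.020 18 w -0.0011 0.0506 z 0.0168
0.030 15 w -0.0602 0.0272 z 0.0159
0.040 16 w -0.0547 0.0098 z 0.0184
0.050 11 w -0.0387 0.0082 z 0.0173
0.060 13 w -0.0551 0.0033 z 0.0180
0.070 8 w -0.0068 0.0039 z 0.0163
0.080 11 w -0.0070 0.0046 z 0.0183
0.090 13 w -0.0171 -0.0008 z 0.0224
0.100 20 w -0.0180 0.0043 z 0.0260
0.110 20 w -0.0199 -0.0047 z 0.0254
```

Run:
```python
from m import *
np.set_printoptions(precision=4,suppress=True)
for n in('top','side'):
    c=np.load(n+'0.npy',allow_pickle=True).item(); print(n)
    A=cloud(c); dz=.0025 if n=='top' else 0
    A[:,2]-=dz
    S=A[(A[:,0]>.47)&(A[:,0]<.6)&(A[:,1]>-.26)&(A[:,1]<.0)]
    # trough/saddle centres
    C=[]
    for y in list(np.arange(-.124,-.204,-.003)):
        q=S[(abs(S[:,1]-y)<.002)&(S[:,2]>.055)&(S[:,2]<.07)]
        if len(q)>4 and np.ptp(q[:,0])>.045: C.append((y,(q[:,0].min()+q[:,0].max())/2))
    C=np.array(C)
    if len(C)>3: print('trough',np.polyfit(C[:,1]*0+C[:,0]+.16,C[:,1],1),len(C))
    B=S[(S[:,1]>-.112)&(S[:,1]<-.028)&(S[:,2]>.058)&(S[:,2]<.0815)]
    k=np.abs(B[:,0]-(.5238-.092*(B[:,1]+.047)))<.0185; B=B[k]
    for y0,y1 in((-.036,-.028),(-.079,-.060),(-.115,-.107),(-.112,-.028)):
        q=B[(B[:,1]>y0)&(B[:,1]<y1)&(B[:,2]>.064)]
        if len(q)>25:
            s=least_squares(lambda p:np.hypot((q[:,0]-p[0]+.092*(q[:,1]-(y0+y1)/2))*.9958,q[:,2]-p[1])-.019,[.525,.062],loss='soft_l1',f_scale=.001);print('barrel y',(y0+y1)/2,s.x,len(q))
    for nm in('push_rod','spare_plug'):
        M=masks_of(nm,c) if 0 else None
    # rod: by height & corridor
    R=A[(A[:,2]>.0085)&(A[:,2]<.04)]
    a0=np.array([.363,.235]);a1=np.array([.563,.15]);v=(a1-a0)/np.linalg.norm(a1-a0);nn=np.array([-v[1],v[0]])
    for it in range(4):
        s=(R[:,:2]-a0)@v; w=(R[:,:2]-a0)@nn
        k=(s>-.03)&(s<.25)&(abs(w)<.024); 
        C=[]
        for a in np.arange(-.01,.24,.004):
            j=k&(abs(s-a)<.003)
            if j.sum()>4:C.append((a,(w[j].min()+w[j].max())/2,w[j].max()-w[j].min()))
        C=np.array(C); pf=np.polyfit(C[:,0],C[:,1],1,w=1/(abs(C[:,1]-np.median(C[:,1]))+.003))
        a0=a0+nn*pf[1]; v=v+nn*pf[0]; v/=np.linalg.norm(v); nn=np.array([-v[1],v[0]])
    print('rod',a0,v,np.degrees(np.arctan2(v[1],v[0])))
    for r in C: print('%.3f:%.1f/%.1f'%(r[0],r[1]*1e3,r[2]*1e3),end=' ')
    print('ends',a0+v*s[k].min(),a0+v*s[k].max(),np.ptp(s[k]))
```

```text
top
trough [-0.0867  0.5342] 27
barrel y -0.032 [0.5233 0.0587] 65
barrel y -0.0695 [0.5266 0.0586] 147
barrel y -0.111 [0.5299 0.0585] 32
barrel y -0.07 [0.5265 0.0586] 388
rod [0.3632 0.2354] [ 0.9211 -0.3894] -22.914643600022437
-0.010:-20.8/5.7 -0.006:-19.0/9.7 -0.002:-4.7/37.3 0.002:-3.3/39.6 0.006:-2.0/37.1 0.010:-4.3/38.5 0.014:-6.7/33.7 0.018:-6.1/31.5 0.022:-4.4/31.4 0.026:-1.4/36.0 0.030:0.1/42.5 0.034:1.3/42.5 0.038:0.3/47.1 0.042:0.2/46.9 0.046:2.0/42.7 0.050:2.2/42.2 0.054:6.7/32.9 0.058:3.3/40.4 0.062:2.8/40.9 0.066:-1.4/45.0 0.070:-0.1/47.7 0.074:7.8/29.6 0.078:7.1/24.6 0.082:5.7/34.5 0.086:5.7/34.5 0.090:0.2/11.8 0.094:0.4/11.4 0.098:2.7/14.2 0.102:3.5/16.7 0.106:3.5/16.7 0.110:0.6/11.0 0.114:0.0/10.0 0.118:0.9/11.9 0.122:0.3/13.2 0.126:-0.3/11.6 0.130:-0.3/10.8 0.134:-0.4/11.1 0.138:-0.2/10.6 0.142:0.2/11.6 0.146:0.1/11.0 0.150:-0.1/11.5 0.154:-0.4/11.7 0.158:-0.2/12.2 0.162:0.1/11.5 0.166:0.0/11.0 0.170:-0.2/10.6 0.174:-0.0/26.2 0.178:-0.0/26.2 0.182:-0.5/25.2 0.186:-0.6/24.4 0.190:-0.7/23.9 0.194:0.6/25.9 0.198:-0.2/25.8 0.202:-0.3/25.5 0.206:-0.6/26.1 0.210:-1.4/2
[... 453 characters left out ...]
-0.2/32.0 0.046:-3.8/18.3 0.050:-0.4/20.7 0.054:1.6/24.7 0.058:3.0/28.5 0.062:2.8/38.8 0.066:4.7/36.6 0.070:2.3/11.8 0.074:4.4/10.0 0.078:4.0/10.4 0.082:0.7/7.2 0.090:3.8/10.3 0.098:3.0/5.6 0.102:9.2/23.7 0.106:1.5/4.0 0.110:2.7/7.2 0.114:3.4/8.7 0.118:3.3/13.0 0.122:3.3/13.0 0.126:-0.3/4.8 0.130:3.2/12.2 0.134:0.2/6.2 0.138:1.9/9.0 0.142:-0.3/10.0 0.146:1.5/9.1 0.150:2.7/8.3 0.158:0.3/7.0 0.162:-0.0/6.2 0.166:3.3/11.7 0.174:-2.0/13.1 0.178:-3.5/16.2 0.182:-1.0/22.4 0.186:-1.8/20.0 0.190:-5.7/14.9 0.194:-5.5/15.4 0.198:-3.0/13.8 0.202:-4.8/17.3 0.206:-0.8/26.7 0.210:-0.2/25.5 0.214:-3.7/16.3 0.218:1.4/21.9 0.222:0.5/14.9 0.226:0.5/14.9 ends [0.3453 0.2346] [0.5673 0.1443] 0.23965490634970052
```

drive_tool([
  [100, 14, -30, -8, 0, 0, -0.0026],
  [100, 14, -30, -8, 0, 0, -0.0026],
  [100, 14, -30, -8, 0, 0, -0.0026],
  [100, 14, -30, -8, 0, 0, -0.0026],
  [100, 14, -30, -8, 0, 0, -0.0026],
])

```text
time_s: 1.42
tcp_pos: [0.2957, 0.4316, 0.2014]
ee_rot: [[0.928, -0.372, 0.0], [-0.372, -0.928, 0.0], [0.0, -0.0, -1.0]]
wrist_force: [1.1, -0.1, -0.1]
gripper_width: 1.003
gripper_force: 0.0
```

drive_tool([
  [100, 14, -30, -8, 0, 0, -0.0026],
  [100, 14, -30, -8, 0, 0, -0.0026],
  [100, 14, -30, -8, 0, 0, -0.0026],
  [100, 14, -30, -8, 0, 0, -0.0026],
  [100, 14, -30, -8, 0, 0, -0.0026],
])

```text
time_s: 1.83
tcp_pos: [0.3657, 0.2816, 0.1616]
ee_rot: [[0.923, -0.384, 0.001], [-0.384, -0.923, 0.001], [0.0, -0.001, -1.0]]
wrist_force: [1.6, 0.6, 0.5]
gripper_width: 1.002
gripper_force: 0.0
```

drive_tool([
  [100, 14, -30, -8, 0, 0, -0.0026],
  [100, 14, -30, -8, 0, 0, -0.0026],
  [100, 0, 0, 0, 0, 0, 0],
  [100, 0, 0, 0, 0, 0, 0],
])

```text
time_s: 2.17
tcp_pos: [0.3937, 0.2215, 0.1454]
ee_rot: [[0.92, -0.392, -0.0], [-0.392, -0.92, -0.001], [-0.0, 0.001, -1.0]]
wrist_force: [0.1, 0.4, 0.2]
gripper_width: 0.998
gripper_force: 0.0
```

drive_tool([
  [100, 0, 0, -28, 0, 0, 0],
  [100, 0, 0, -28, 0, 0, 0],
  [100, 0, 0, -28, 0, 0, 0],
  [100, 0, 0, -26, 0, 0, 0],
  [100, 0, 0, 0, 0, 0, 0],
])

```text
time_s: 2.58
tcp_pos: [0.3911, 0.222, 0.032]
ee_rot: [[0.921, -0.389, -0.006], [-0.389, -0.921, -0.006], [-0.003, 0.008, -1.0]]
wrist_force: [-1.0, 0.3, -0.2]
gripper_width: 0.997
gripper_force: 0.0
```

Run:
```python
from h import *
s=sense();print(s['tcp_pos'],s['wrist_force'])
a,b=capture('top'),capture('side')
A=cv2.resize(a['frame'][110:270,170:290],(540,720-120),interpolation=cv2.INTER_CUBIC)[:, :400] if 0 else cv2.resize(a['frame'][140:260,170:270],(400,480),interpolation=cv2.INTER_CUBIC)
B=cv2.resize(b['frame'][120:240,250:350],(400,480),interpolation=cv2.INTER_CUBIC)
cv2.imwrite('pics/g1.png',np.hstack([A,B])[:,:,::-1])
```

```text
[0.39112688 0.22195163 0.03203497] [-0.95538808  0.27565981 -0.21254141]
```

View pics/g1.png

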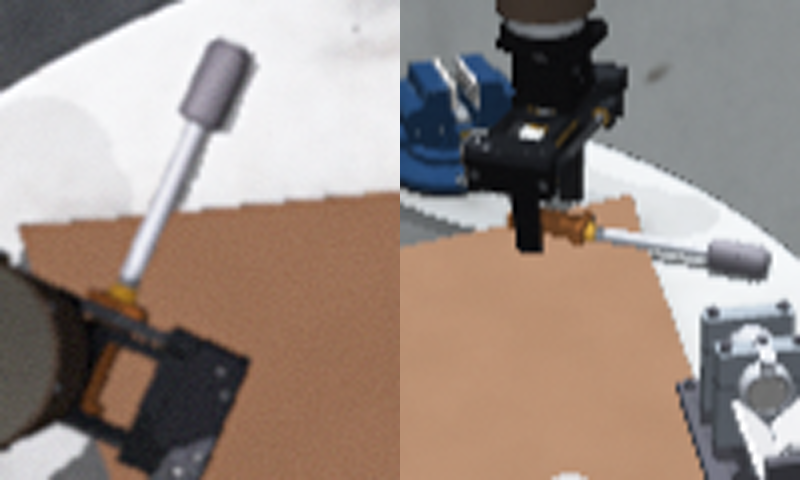

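The fingers straddle the grip, with the rod stem running up to the head at (220,80) in the left view. I'll go down and close.

drive_tool([
  [100, 0, 0, -5, 0, 0, 0],
  [100, 0, 0, -5, 0, 0, 0],
  [20, 0, 0, 0, 0, 0, 0],
  [10, 0, 0, 0, 0, 0, 0],
  [10, 0, 0, 0, 0, 0, 0],
])

```text
time_s: 3.1
tcp_pos: [0.3935, 0.2233, 0.0261]
ee_rot: [[0.921, -0.389, 0.001], [-0.389, -0.921, 0.001], [0.0, -0.001, -1.0]]
wrist_force: [0.5, -0.1, 0.2]
gripper_width: 0.85
gripper_force: 0.0
```

drive_tool([
  [10, 0, 0, 0, 0, 0, 0],
  [10, 0, 0, 0, 0, 0, 0],
  [10, 0, 0, 0, 0, 0, 0],
  [10, 0, 0, 0, 0, 0, 0],
  [10, 0, 0, 0, 0, 0, 0],
])

```text
time_s: 3.52
tcp_pos: [0.3933, 0.223, 0.0256]
ee_rot: [[0.921, -0.389, 0.0], [-0.389, -0.921, 0.0], [0.0, -0.0, -1.0]]
wrist_force: [0.0, -0.0, 0.6]
gripper_width: 0.48
gripper_force: 0.0
```

drive_tool([
  [10, 0, 0, -3, 0, 0, 0],
  [10, 0, 0, 0, 0, 0, 0],
  [10, 0, 0, 0, 0, 0, 0],
  [10, 0, 0, 0, 0, 0, 0],
  [10, 0, 0, 0, 0, 0, 0],
])

```text
time_s: 3.93
tcp_pos: [0.3931, 0.2228, 0.0223]
ee_rot: [[0.921, -0.39, -0.0], [-0.39, -0.921, -0.0], [-0.0, 0.0, -1.0]]
wrist_force: [-0.2, -0.3, -1.7]
gripper_width: 0.248
gripper_force: 30.0
```

drive_tool([
  [10, 0, 0, 0, 0, 0, 0],
  [10, 0, 0, 0, 0, 0, 0],
  [10, 0, 0, 0, 0, 0, 0],
  [10, 0, 0, 0, 0, 0, 0],
  [10, 0, 0, 0, 0, 0, 0],
])

```text
time_s: 4.35
tcp_pos: [0.3932, 0.223, 0.0225]
ee_rot: [[0.921, -0.389, -0.0], [-0.389, -0.921, -0.0], [-0.0, 0.0, -1.0]]
wrist_force: [-0.1, -0.2, -1.9]
gripper_width: 0.253
gripper_force: 30.0
```

drive_tool([
  [10, 0, 0, 10, 0, 0, 0],
  [10, 0, 0, 25, 0, 0, 0],
  [10, 0, 0, 25, 0, 0, 0],
  [10, 0, 0, 20, 0, 0, 0],
  [10, 0, 0, 10, 0, 0, 0],
])

```text
time_s: 4.77
tcp_pos: [0.3942, 0.2238, 0.1151]
ee_rot: [[0.921, -0.389, 0.003], [-0.389, -0.921, 0.003], [0.002, -0.004, -1.0]]
wrist_force: [0.1, 0.1, -1.5]
gripper_width: 0.253
gripper_force: 30.0
```

drive_tool([
  [10, 9, -1, 0, 0, 0, -0.09],
  [10, 9, -1, 0, 0, 0, -0.09],
  [10, 9, -1, 0, 0, 0, -0.09],
  [10, 9, -2, 0, 0, 0, -0.09],
  [10, 9, -2, 0, 0, 0, -0.09],
])

```text
time_s: 5.18
tcp_pos: [0.4384, 0.2158, 0.1125]
ee_rot: [[0.657, -0.754, -0.0], [-0.754, -0.657, -0.0], [-0.0, 0.0, -1.0]]
wrist_force: [0.2, 0.1, -1.3]
gripper_width: 0.252
gripper_force: 30.0
```

drive_tool([
  [10, 9, -2, 0, 0, 0, -0.09],
  [10, 9, -2, 0, 0, 0, -0.09],
  [10, 9, -2, 0, 0, 0, -0.09],
  [10, 9, -2, 0, 0, 0, -0.09],
  [10, 9, -2, 0, 0, 0, -0.09],
])

```text
time_s: 5.6
tcp_pos: [0.4834, 0.2056, 0.1123]
ee_rot: [[0.263, -0.965, -0.001], [-0.965, -0.263, -0.0], [0.0, 0.001, -1.0]]
wrist_force: [0.3, 0.5, -1.6]
gripper_width: 0.248
gripper_force: 30.0
```

drive_tool([
  [10, 9, -1, 0, 0, 0, -0.09],
  [10, 9, -1, 0, 0, 0, -0.09],
  [10, 0, 0, 0, 0, 0, 0],
  [10, 0, 0, 0, 0, 0, 0],
  [10, 0, 0, 0, 0, 0, 0],
])

```text
time_s: 6.02
tcp_pos: [0.5006, 0.2037, 0.1123]
ee_rot: [[0.092, -0.996, -0.001], [-0.996, -0.092, -0.0], [0.0, 0.001, -1.0]]
wrist_force: [-0.0, 0.9, -1.8]
gripper_width: 0.249
gripper_force: 30.0
```

drive_tool([
  [10, 0, 0, -15, 0, 0, 0],
  [10, 0, 0, -15, 0, 0, 0],
  [10, 0, 0, -10, 0, 0, 0],
  [10, 0, 0, -1, 0, 0, 0],
  [10, 0, 0, 0, 0, 0, 0],
])

```text
time_s: 6.43
tcp_pos: [0.5007, 0.2038, 0.0711]
ee_rot: [[0.092, -0.996, -0.001], [-0.996, -0.092, -0.001], [0.001, 0.001, -1.0]]
wrist_force: [0.1, 0.6, -0.7]
gripper_width: 0.247
gripper_force: 30.0
```

```bash
cat > pre.py <<'E'
from m import *
np.set_printoptions(precision=4,suppress=True)
s=sense();print(s['time_s'],s['tcp_pos'],s['ee_rot'][:,0],s['wrist_force'])
T=s['tcp_pos'];d=s['ee_rot'][:,0]
ims=[]
for n in('top','side'):
    c=capture(n);A=cloud(c);ims.append(c)
    # rod in tool-aligned frame
    nn=np.array([-d[1],d[0]])
    sx=(A[:,:2]-T[:2])@d[:2]; w=(A[:,:2]-T[:2])@nn
    for nm,a,b,r in(('stem',.062,.137,.006),('head',.142,.182,.0135)):
        k=(sx>a)&(sx<b)&(abs(w)<.022)&(A[:,2]>.04)&(A[:,2]<.1)
        x,wz,z=sx[k]-(a+b)/2,w[k],A[k,2]
        f=lambda p:np.hypot(wz-p[0]-p[1]*x,z-p[2]-p[3]*x)-r
        q=least_squares(f,[0,0,.062,0],loss='soft_l1',f_scale=.001)
        print(n,nm,'w,slope,z,slope',q.x,k.sum(),'edges mid',(wz.min()+wz.max())/2,'ztop',np.percentile(z,95))
    k=(abs(w)<.02)&(A[:,2]>.04)&(A[:,2]<.1)
    print('profile tip', sx[k&(sx<.205)&(sx>.15)].max(), 'mouth',np.sort(sx[k&(sx>.208)])[:6])
    # barrel in same frame
    for a,b in((.230,.241),(.263,.282),):
        k=(sx>a)&(sx<b)&(abs(w)<.021)&(A[:,2]>.068)&(A[:,2]<.086)
        if k.sum()<15: continue
        x,wz,z=sx[k]-(a+b)/2,w[k],A[k,2]
        q=least_squares(lambda p:np.hypot(wz-p[0],z-p[1])-.019,[0,.062],loss='soft_l1',f_scale=.001)
        print('barrel s',(a+b)/2,'w,z',q.x,k.sum(),'mid',(wz.min()+wz.max())/2,'ztop',np.percentile(z,95))
ims=[cv2.resize(ims[0]['frame'][130:220,250:400],(800,480)) if 0 else ims[0]['frame'][120:210,230:400],ims[1]['frame'][150:260,290:390]]
A=cv2.resize(ims[0],(510,270),interpolation=cv2.INTER_CUBIC);B=cv2.resize(ims[1],(250,275),interpolation=cv2.INTER_CUBIC)
C=np.zeros((275,760,3),np.uint8);C[:270,:510]=A;C[:,510:]=B
import sys;cv2.imwrite('pics/'+sys.argv[1],C[:,:,::-1])
E
python3 pre.py p1.png
```

```text
6.4333 [0.5007 0.2038 0.0711] [ 0.0918 -0.9958  0.0011] [ 0.0773  0.563  -0.6613]
top stem w,slope,z,slope [-0.0001 -0.002   0.062  -0.0025] 195 edges mid -7.390792861190591e-05 ztop 0.06958536790632412
top head w,slope,z,slope [-0.      0.0055  0.0615 -0.0153] 231 edges mid -0.0005064297593431405 ztop 0.07644633313469125
profile tip 0.19053182177672381 mouth [0.2306 0.2307 0.2307 0.2308 0.2308 0.231 ]
barrel s 0.2355 w,z [0.0009 0.0608] 79 mid -0.0002386641327657927 ztop 0.08150959186294182
barrel s 0.27249999999999996 w,z [0.0002 0.061 ] 140 mid -1.1822968514364068e-06 ztop 0.08072508097779235
side stem w,slope,z,slope [ 0.0002 -0.0117  0.0606  0.0078] 43 edges mid -0.00015385415727246993 ztop 0.06800227599878961
side head w,slope,z,slope [ 0.0008 -0.0036  0.0604 -0.0146] 59 edges mid 0.0004488420825864781 ztop 0.07469099538413346
profile tip 0.1984052903083816 mouth [0.2423 0.2428 0.2444 0.2454 0.2457 0.2458]
barrel s 0.27249999999999996 w,z [0.0021 0.0609] 32 mid 0.0035159769639281305 ztop 0.08265480423534599
```

View pics/p1.png

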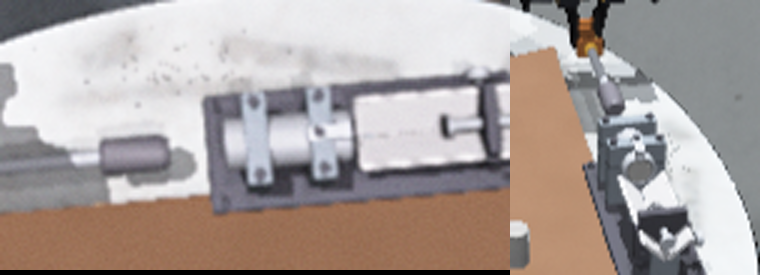

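The rod is level and in line with the barrel. The head is at (135,155) and the barrel mouth at (225,145) in the left view, a gap of about 40 mm. Running in.

drive_tool([
  [10, 0.9, -8, -0.5, 0, 0, 0],
  [10, 0.8, -8, 0, 0, 0, 0],
  [10, 0.7, -8, 0, 0, 0, 0],
  [10, 0.7, -8, 0, 0, 0, 0],
  [10, 0.3, -3, 0, 0, 0, 0],
])

```text
time_s: 6.95
tcp_pos: [0.5045, 0.1673, 0.0712]
ee_rot: [[0.089, -0.996, -0.0], [-0.996, -0.089, -0.0], [0.0, 0.0, -1.0]]
wrist_force: [-0.6, 0.4, -1.4]
gripper_width: 0.25
gripper_force: 30.0
```

drive_tool([
  [10, 0.3, -3, 0, 0, 0, 0],
  [10, 0.3, -3, 0, 0, 0, 0],
  [10, 0.3, -3, 0, 0, 0, 0],
  [10, 0.3, -3, 0, 0, 0, 0],
])

```text
time_s: 7.28
tcp_pos: [0.506, 0.1568, 0.0711]
ee_rot: [[0.091, -0.996, 0.0], [-0.996, -0.091, 0.0], [-0.0, -0.0, -1.0]]
wrist_force: [-0.1, 0.3, -0.9]
gripper_width: 0.251
gripper_force: 30.0
```

drive_tool([
  [10, 0.1, -3, -0.5, 0, 0, 0],
  [10, 0.2, -3, 0, 0, 0, 0],
  [10, 0.2, -3, 0, 0, 0, 0],
  [10, 0.2, -3, 0, 0, 0, 0],
  [10, 0.2, -3, 0, 0, 0, 0],
])

```text
time_s: 7.7
tcp_pos: [0.5068, 0.1417, 0.0706]
ee_rot: [[0.091, -0.996, 0.0], [-0.996, -0.091, 0.0], [-0.0, -0.0, -1.0]]
wrist_force: [0.6, -0.2, -1.3]
gripper_width: 0.249
gripper_force: 30.0
```

drive_tool([
  [10, 0.2, -2, 0, 0, 0, 0],
  [10, 0.2, -2, 0, 0, 0, 0],
  [10, 0.2, -1.5, 0, 0, 0, 0],
  [10, 0.1, -1.5, 0, 0, 0, 0],
])

```text
time_s: 8.03
tcp_pos: [0.5075, 0.1348, 0.0706]
ee_rot: [[0.091, -0.996, 0.0], [-0.996, -0.091, 0.0], [-0.0, -0.0, -1.0]]
wrist_force: [-0.2, -0.1, -1.6]
gripper_width: 0.251
gripper_force: 30.0
```

drive_tool([
  [10, 0.1, -1, 0, 0, 0, 0],
  [10, 0.1, -1, 0, 0, 0, 0],
  [10, 0.1, -1, 0, 0, 0, 0],
  [10, 0.1, -1, 0, 0, 0, 0],
  [10, 0.1, -1, 0, 0, 0, 0],
])

```text
time_s: 8.45
tcp_pos: [0.5085, 0.1309, 0.0707]
ee_rot: [[0.09, -0.996, 0.002], [-0.996, -0.09, 0.002], [-0.002, -0.002, -1.0]]
wrist_force: [-1.8, 7.4, -0.7]
gripper_width: 0.252
gripper_force: 30.0
```

drive_tool([
  [10, 0.1, -1, 0, 0, 0, 0],
  [10, 0.1, -1, 0, 0, 0, 0],
  [10, 0.1, -1, 0, 0, 0, 0],
  [10, 0.1, -1, 0, 0, 0, 0],
  [10, 0.1, -1, 0, 0, 0, 0],
])

```text
time_s: 8.87
tcp_pos: [0.51, 0.1281, 0.0713]
ee_rot: [[0.09, -0.996, 0.005], [-0.996, -0.09, 0.005], [-0.005, -0.005, -1.0]]
wrist_force: [-2.7, 10.9, -1.4]
gripper_width: 0.249
gripper_force: 30.0
```

drive_tool([
  [10, 0.1, -1, 0, 0, 0, 0],
  [10, 0.1, -1, 0, 0, 0, 0],
  [10, 0.1, -1, 0, 0, 0, 0],
  [10, 0.1, -1, 0, 0, 0, 0],
  [10, 0.1, -1, 0, 0, 0, 0],
])

```text
time_s: 9.28
tcp_pos: [0.5104, 0.1232, 0.0712]
ee_rot: [[0.09, -0.996, 0.005], [-0.996, -0.09, 0.005], [-0.005, -0.005, -1.0]]
wrist_force: [-2.3, 11.0, -0.1]
gripper_width: 0.247
gripper_force: 30.0
```

drive_tool([
  [10, 0, -1, -0.1, 0, 0, 0],
  [10, 0, -1, -0.1, 0, 0, 0],
  [10, 0, -1, -0.1, 0, 0, 0],
  [10, 0, -1, -0.1, 0, 0, 0],
  [10, 0, -1, -0.1, 0, 0, 0],
])

```text
time_s: 9.7
tcp_pos: [0.5106, 0.1183, 0.0709]
ee_rot: [[0.09, -0.996, 0.005], [-0.996, -0.09, 0.005], [-0.005, -0.005, -1.0]]
wrist_force: [-3.2, 11.5, -0.6]
gripper_width: 0.25
gripper_force: 30.0
```

drive_tool([
  [10, 0, -1, 0, 0, 0, 0],
  [10, 0, -1, 0, 0, 0, 0],
  [10, 0, -1, 0, 0, 0, 0],
  [10, 0, -1, 0, 0, 0, 0],
  [10, 0, -1, 0, 0, 0, 0],
])

```text
time_s: 10.12
tcp_pos: [0.5108, 0.1133, 0.0709]
ee_rot: [[0.091, -0.996, 0.005], [-0.996, -0.091, 0.005], [-0.005, -0.006, -1.0]]
wrist_force: [-2.3, 11.6, -0.1]
gripper_width: 0.253
gripper_force: 30.0
```

drive_tool([
  [10, 0.1, -1, 0, 0, 0, 0],
  [10, 0.1, -1, 0, 0, 0, 0],
  [10, 0.1, -1, 0, 0, 0, 0],
  [10, 0.1, -1, 0, 0, 0, 0],
  [10, 0.1, -1, 0, 0, 0, 0],
])

```text
time_s: 10.53
tcp_pos: [0.5112, 0.1082, 0.0709]
ee_rot: [[0.091, -0.996, 0.005], [-0.996, -0.091, 0.005], [-0.005, -0.006, -1.0]]
wrist_force: [-1.2, 12.0, -0.2]
gripper_width: 0.252
gripper_force: 30.0
```

drive_tool([
  [10, 0.1, -1, 0, 0, 0, 0],
  [10, 0.1, -1, 0, 0, 0, 0],
  [10, 0.1, -1, 0, 0, 0, 0],
  [10, 0.1, -1, 0, 0, 0, 0],
  [10, 0.1, -1, 0, 0, 0, 0],
])

```text
time_s: 10.95
tcp_pos: [0.5117, 0.1032, 0.0708]
ee_rot: [[0.091, -0.996, 0.005], [-0.996, -0.091, 0.005], [-0.005, -0.006, -1.0]]
wrist_force: [-1.9, 12.0, -0.2]
gripper_width: 0.246
gripper_force: 30.0
```

drive_tool([
  [10, 0.1, -1, 0, 0, 0, 0],
  [10, 0.1, -1, 0, 0, 0, 0],
  [10, 0.1, -1, 0, 0, 0, 0],
  [10, 0.1, -1, 0, 0, 0, 0],
  [10, 0.1, -1, 0, 0, 0, 0],
])

```text
time_s: 11.37
tcp_pos: [0.5121, 0.0981, 0.0708]
ee_rot: [[0.091, -0.996, 0.005], [-0.996, -0.091, 0.005], [-0.005, -0.005, -1.0]]
wrist_force: [-2.3, 11.3, -0.8]
gripper_width: 0.244
gripper_force: 30.0
```

drive_tool([
  [10, 0.1, -1, 0, 0, 0, 0],
  [10, 0.1, -1, 0, 0, 0, 0],
  [10, 0.1, -1, 0, 0, 0, 0],
  [10, 0.1, -1, 0, 0, 0, 0],
  [10, 0.1, -1, 0, 0, 0, 0],
])

```text
time_s: 11.78
tcp_pos: [0.5125, 0.0931, 0.0708]
ee_rot: [[0.091, -0.996, 0.005], [-0.996, -0.091, 0.005], [-0.004, -0.005, -1.0]]
wrist_force: [-2.5, 12.6, -0.7]
gripper_width: 0.249
gripper_force: 30.0
```

drive_tool([
  [10, 0.1, -1, 0, 0, 0, 0],
  [10, 0.1, -1, 0, 0, 0, 0],
  [10, 0.1, -1, 0, 0, 0, 0],
  [10, 0.1, -1, 0, 0, 0, 0],
  [10, 0.1, -1, 0, 0, 0, 0],
])

```text
time_s: 12.2
tcp_pos: [0.513, 0.088, 0.0707]
ee_rot: [[0.09, -0.996, 0.005], [-0.996, -0.09, 0.005], [-0.004, -0.005, -1.0]]
wrist_force: [-1.4, 10.1, 0.1]
gripper_width: 0.25
gripper_force: 30.0
```

drive_tool([
  [10, 0.1, -1, 0, 0, 0, 0],
  [10, 0.1, -1, 0, 0, 0, 0],
  [10, 0.1, -1, 0, 0, 0, 0],
  [10, 0.1, -1, 0, 0, 0, 0],
  [10, 0.1, -1, 0, 0, 0, 0],
])

```text
time_s: 12.62
tcp_pos: [0.5133, 0.0828, 0.0706]
ee_rot: [[0.091, -0.996, 0.004], [-0.996, -0.09, 0.004], [-0.004, -0.004, -1.0]]
wrist_force: [-1.7, 9.6, -1.4]
gripper_width: 0.251
gripper_force: 30.0
```

drive_tool([
  [10, 0.1, -1, 0, 0, 0, 0],
  [10, 0.1, -1, 0, 0, 0, 0],
  [10, 0.1, -1, 0, 0, 0, 0],
  [10, 0.1, -1, 0, 0, 0, 0],
  [10, 0.1, -1, 0, 0, 0, 0],
])

```text
time_s: 13.03
tcp_pos: [0.5133, 0.077, 0.0704]
ee_rot: [[0.091, -0.996, 0.002], [-0.996, -0.091, 0.003], [-0.003, -0.003, -1.0]]
wrist_force: [-0.8, 3.0, -2.3]
gripper_width: 0.247
gripper_force: 30.0
```

drive_tool([
  [10, 0.1, -1, 0, 0, 0, 0],
  [10, 0.1, -1, 0, 0, 0, 0],
  [10, 0.1, -1, 0, 0, 0, 0],
  [10, 0.1, -1, 0, 0, 0, 0],
])

```text
time_s: 13.37
tcp_pos: [0.5135, 0.0718, 0.0701]
ee_rot: [[0.091, -0.996, 0.002], [-0.996, -0.091, 0.002], [-0.002, -0.002, -1.0]]
wrist_force: [-0.8, 7.0, -1.8]
gripper_width: 0.248
gripper_force: 30.0
```

drive_tool([
  [10, 0.1, -0.6, 0, 0, 0, 0],
  [10, 0, -0.6, 0, 0, 0, 0],
  [10, 0.1, -0.6, 0, 0, 0, 0],
  [10, 0, -0.6, 0, 0, 0, 0],
  [10, 0.1, -0.6, 0, 0, 0, 0],
])

```text
time_s: 13.78
tcp_pos: [0.514, 0.0693, 0.0702]
ee_rot: [[0.09, -0.996, 0.002], [-0.996, -0.09, 0.003], [-0.002, -0.003, -1.0]]
wrist_force: [-0.9, 9.1, -2.5]
gripper_width: 0.249
gripper_force: 30.0
```

Run:
```python
from h import *
s=sense();print(s['tcp_pos'],s['wrist_force'])
c=capture('top');f=cv2.resize(c['frame'][130:210,310:430],(780,520),interpolation=cv2.INTER_CUBIC);cv2.imwrite('pics/q1.png',f[:,:,::-1])
for y in(-.1155,-.2):print(proj(c,[.528,y,.062]))
for l in('plug','stop'):
  for r in masks_of(l,c)[:2]:
    X=cloud(c,r['region']);print(l,r['p'],r['xy'],np.round(np.percentile(X,[2,50,98],0),4))
```

```text
[0.51399689 0.06930895 0.07021279] [-0.88726275  9.08233185 -2.47126571]
[[346.32773178 165.66796749]]
[[385.33468973 165.70889499]]
plug 0.86 [360.3, 162.9] [[ 0.5193 -0.1737  0.0572]
 [ 0.5308 -0.1467  0.07  ]
 [ 0.5465 -0.1207  0.0751]]
plug 0.73 [295.2, 171.5] [[ 5.114e-01 -1.185e-01 -3.000e-04]
 [ 5.200e-01  3.800e-03  6.530e-02]
 [ 5.344e-01  3.760e-02  7.290e-02]]
stop 0.85 [390.6, 161.5] [[ 0.512  -0.2384  0.0411]
 [ 0.5394 -0.213   0.0652]
 [ 0.5795 -0.1838  0.0843]]
```

View pics/q1.png

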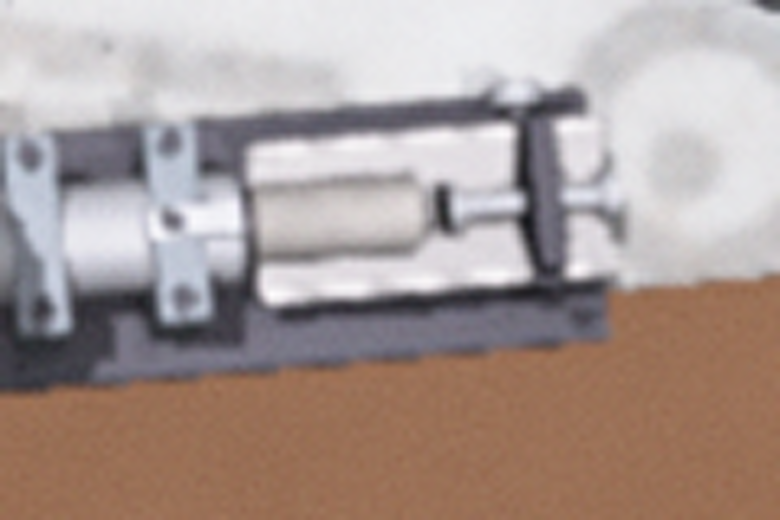

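The plug is in the trough: its far end is at about column 428 and the pad face at 437, so about 3–5 mm remain. Creeping from here.

drive_tool([
  [10, 0.1, -0.5, 0, 0, 0, 0],
  [10, 0, -0.5, 0, 0, 0, 0],
  [10, 0.1, -0.5, 0, 0, 0, 0],
  [10, 0, -0.5, 0, 0, 0, 0],
])

```text
time_s: 14.27
tcp_pos: [0.5142, 0.0673, 0.0702]
ee_rot: [[0.09, -0.996, 0.003], [-0.996, -0.09, 0.003], [-0.002, -0.003, -1.0]]
wrist_force: [-1.3, 9.3, -2.1]
gripper_width: 0.253
gripper_force: 30.0
```

drive_tool([
  [10, 0.1, -0.5, 0, 0, 0, 0],
  [10, 0, -0.5, 0, 0, 0, 0],
  [10, 0.1, -0.5, 0, 0, 0, 0],
])

```text
time_s: 14.52
tcp_pos: [0.5144, 0.066, 0.0702]
ee_rot: [[0.09, -0.996, 0.002], [-0.996, -0.09, 0.003], [-0.002, -0.003, -1.0]]
wrist_force: [-1.7, 8.6, -2.9]
gripper_width: 0.251
gripper_force: 30.0
```

drive_tool([
  [10, 0, -0.5, 0, 0, 0, 0],
  [10, 0.1, -0.5, 0, 0, 0, 0],
  [10, 0, -0.5, 0, 0, 0, 0],
])

```text
time_s: 14.77
tcp_pos: [0.5144, 0.0645, 0.0702]
ee_rot: [[0.09, -0.996, 0.002], [-0.996, -0.09, 0.003], [-0.002, -0.003, -1.0]]
wrist_force: [-0.4, 9.2, -1.9]
gripper_width: 0.253
gripper_force: 30.0
```

drive_tool([
  [10, 0, -0.5, 0, 0, 0, 0],
  [10, 0.1, -0.5, 0, 0, 0, 0],
  [10, 0, -0.5, 0, 0, 0, 0],
])

```text
time_s: 15.02
tcp_pos: [0.5146, 0.063, 0.0702]
ee_rot: [[0.09, -0.996, 0.002], [-0.996, -0.09, 0.003], [-0.002, -0.003, -1.0]]
wrist_force: [-0.4, 9.4, -2.1]
gripper_width: 0.25
gripper_force: 30.0
```

drive_tool([
  [10, 0, -0.5, 0, 0, 0, 0],
  [10, 0.1, -0.5, 0, 0, 0, 0],
  [10, 0, 0, 0, 0, 0, 0],
])

```text
time_s: 15.27
tcp_pos: [0.5146, 0.0617, 0.0702]
ee_rot: [[0.09, -0.996, 0.002], [-0.996, -0.09, 0.002], [-0.002, -0.002, -1.0]]
wrist_force: [-0.7, 6.9, -2.1]
gripper_width: 0.251
gripper_force: 30.0
```

Run:
```python
from h import *
c=capture('top');b=capture('side')
A=cv2.resize(c['frame'][145:180,340:400],(600,350),interpolation=cv2.INTER_CUBIC)
B=cv2.resize(b['frame'][195:255,325:375],(200,240),interpolation=cv2.INTER_CUBIC)
C=np.zeros((350,800,3),np.uint8);C[:,:600]=A;C[:240,600:]=B
cv2.imwrite('pics/q2.png',C[:,:,::-1])
for r in masks_of('plug',c)[:1]:
    X=cloud(c,r['region']);print(r['p'],np.round(np.percentile(X,[2,50,98],0),4))
```

```text
0.55 [[ 0.5196 -0.1849  0.0533]
 [ 0.5312 -0.1581  0.07  ]
 [ 0.5463 -0.1312  0.076 ]]
```

View pics/q2.png

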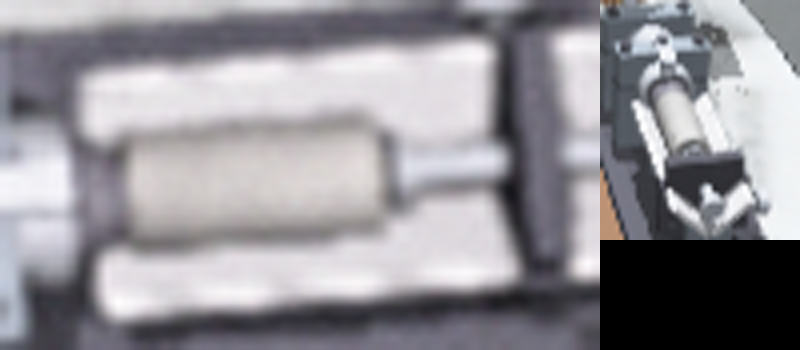

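The plug is fully out, and its far end at (382,175) is at or nearly on the dark pad. I'll feel for the force rise.

drive_tool([
  [10, 0.1, -0.5, 0, 0, 0, 0],
  [10, 0, -0.4, 0, 0, 0, 0],
])

```text
time_s: 15.58
tcp_pos: [0.5149, 0.0616, 0.0702]
ee_rot: [[0.09, -0.996, 0.003], [-0.996, -0.09, 0.004], [-0.003, -0.003, -1.0]]
wrist_force: [-2.2, 12.5, -2.4]
gripper_width: 0.254
gripper_force: 30.0
```

drive_tool([
  [10, 0, -0.4, 0, 0, 0, 0],
  [10, 0, -0.4, 0, 0, 0, 0],
])

```text
time_s: 15.75
tcp_pos: [0.5151, 0.0615, 0.0703]
ee_rot: [[0.09, -0.996, 0.004], [-0.996, -0.09, 0.005], [-0.004, -0.004, -1.0]]
wrist_force: [-2.8, 16.5, -1.4]
gripper_width: 0.25
gripper_force: 30.0
```

drive_tool([
  [10, 0, -0.4, 0, 0, 0, 0],
  [10, 0, 0, 0, 0, 0, 0],
  [10, 0, 0, 0, 0, 0, 0],
])

```text
time_s: 16.0
tcp_pos: [0.5152, 0.0615, 0.0703]
ee_rot: [[0.09, -0.996, 0.004], [-0.996, -0.09, 0.005], [-0.005, -0.004, -1.0]]
wrist_force: [-3.5, 15.2, -1.3]
gripper_width: 0.248
gripper_force: 30.0
```

drive_tool([
  [10, 0, 0, 0, 0, 0, 0],
  [10, 0, 0, 0, 0, 0, 0],
  [10, 0, 0, 0, 0, 0, 0],
  [10, 0, 0, 0, 0, 0, 0],
  [10, 0, 0, 0, 0, 0, 0],
])

```text
time_s: 16.42
tcp_pos: [0.5152, 0.0615, 0.0703]
ee_rot: [[0.09, -0.996, 0.004], [-0.996, -0.09, 0.005], [-0.005, -0.004, -1.0]]
wrist_force: [-2.0, 15.9, -2.6]
gripper_width: 0.247
gripper_force: 30.0
```

drive_tool([
  [10, 0, -0.3, 0, 0, 0, 0],
  [10, 0, -0.3, 0, 0, 0, 0],
  [10, 0, 0, 0, 0, 0, 0],
  [10, 0, 0, 0, 0, 0, 0],
  [10, 0, 0, 0, 0, 0, 0],
])

```text
time_s: 16.83
tcp_pos: [0.5153, 0.0615, 0.0704]
ee_rot: [[0.09, -0.996, 0.005], [-0.996, -0.09, 0.006], [-0.005, -0.005, -1.0]]
wrist_force: [-3.8, 17.4, -1.5]
gripper_width: 0.25
gripper_force: 30.0
```

drive_tool([
  [10, 0, 0, 0, 0, 0, 0],
  [10, 0, 0, 0, 0, 0, 0],
  [10, 0, 0, 0, 0, 0, 0],
  [10, 0, 0, 0, 0, 0, 0],
])

```text
time_s: 17.17
tcp_pos: [0.5153, 0.0615, 0.0704]
ee_rot: [[0.09, -0.996, 0.005], [-0.996, -0.09, 0.006], [-0.005, -0.005, -1.0]]
wrist_force: [-4.0, 18.5, -1.3]
gripper_width: 0.252
gripper_force: 30.0
```

drive_tool([
  [10, -0.1, 1, 0, 0, 0, 0],
  [10, -0.1, 1, 0, 0, 0, 0],
  [10, -0.2, 2, 0, 0, 0, 0],
  [10, -0.2, 2, 0, 0, 0, 0],
  [10, -0.2, 2, 0, 0, 0, 0],
])

```text
time_s: 17.58
tcp_pos: [0.5125, 0.0635, 0.0697]
ee_rot: [[0.092, -0.996, -0.003], [-0.996, -0.092, -0.004], [0.004, 0.003, -1.0]]
wrist_force: [3.3, -7.4, -4.9]
gripper_width: 0.251
gripper_force: 30.0
```

drive_tool([
  [10, -0.2, 2, 0, 0, 0, 0],
  [10, -0.2, 2, 0, 0, 0, 0],
  [10, -0.2, 2, 0, 0, 0, 0],
  [10, -0.2, 2, 0, 0, 0, 0],
  [10, -0.2, 2, 0, 0, 0, 0],
])

```text
time_s: 18.0
tcp_pos: [0.5116, 0.0728, 0.0698]
ee_rot: [[0.092, -0.996, -0.003], [-0.996, -0.092, -0.004], [0.004, 0.003, -1.0]]
wrist_force: [3.6, -8.2, -2.7]
gripper_width: 0.253
gripper_force: 30.1
```

drive_tool([
  [10, -0.2, 2, 0, 0, 0, 0],
  [10, -0.2, 2, 0, 0, 0, 0],
  [10, -0.2, 2, 0, 0, 0, 0],
  [10, -0.2, 2, 0, 0, 0, 0],
  [10, -0.2, 2, 0, 0, 0, 0],
])

```text
time_s: 18.42
tcp_pos: [0.511, 0.0856, 0.0701]
ee_rot: [[0.09, -0.996, -0.001], [-0.996, -0.09, -0.0], [0.0, 0.001, -1.0]]
wrist_force: [0.2, -0.3, -1.8]
gripper_width: 0.249
gripper_force: 30.0
```

drive_tool([
  [10, -0.1, 3, 0, 0, 0, 0],
  [10, -0.2, 3, 0, 0, 0, 0],
  [10, -0.2, 3, 0, 0, 0, 0],
  [10, -0.2, 3, 0, 0, 0, 0],
  [10, -0.3, 3, 0, 0, 0, 0],
])

```text
time_s: 18.83
tcp_pos: [0.5101, 0.1012, 0.07]
ee_rot: [[0.091, -0.996, -0.0], [-0.996, -0.091, 0.0], [-0.0, 0.0, -1.0]]
wrist_force: [-0.1, -0.3, -1.8]
gripper_width: 0.248
gripper_force: 30.0
```

drive_tool([
  [10, -0.3, 3, 0, 0, 0, 0],
  [10, -0.3, 3, 0, 0, 0, 0],
  [10, -0.3, 3, 0, 0, 0, 0],
  [10, -0.3, 3, 0, 0, 0, 0],
  [10, -0.3, 3, 0, 0, 0, 0],
])

```text
time_s: 19.25
tcp_pos: [0.5086, 0.1161, 0.0701]
ee_rot: [[0.091, -0.996, -0.0], [-0.996, -0.091, -0.0], [0.0, 0.0, -1.0]]
wrist_force: [-0.3, 0.1, -1.6]
gripper_width: 0.245
gripper_force: 30.0
```

drive_tool([
  [10, -0.3, 3, 0, 0, 0, 0],
  [10, -0.3, 3, 0, 0, 0, 0],
  [10, -0.3, 3, 0, 0, 0, 0],
  [10, -0.3, 3, 0, 0, 0, 0],
  [10, -0.3, 3, 0, 0, 0, 0],
])

```text
time_s: 19.67
tcp_pos: [0.5071, 0.1311, 0.0701]
ee_rot: [[0.091, -0.996, -0.0], [-0.996, -0.091, 0.0], [-0.0, 0.0, -1.0]]
wrist_force: [-0.1, 0.4, -1.9]
gripper_width: 0.249
gripper_force: 30.0
```

drive_tool([
  [10, -0.3, 3, 0, 0, 0, 0],
  [10, -0.3, 3, 0, 0, 0, 0],
  [10, -0.3, 3, 0, 0, 0, 0],
  [10, -0.3, 3, 0, 0, 0, 0],
  [10, -0.3, 3, 0, 0, 0, 0],
])

```text
time_s: 20.08
tcp_pos: [0.5057, 0.1461, 0.0701]
ee_rot: [[0.091, -0.996, 0.0], [-0.996, -0.091, 0.0], [-0.0, -0.0, -1.0]]
wrist_force: [-0.5, -0.9, -2.0]
gripper_width: 0.251
gripper_force: 30.0
```

drive_tool([
  [10, -0.5, 6, 0, 0, 0, 0],
  [10, -0.6, 8, 0, 0, 0, 0],
  [10, -0.9, 10, 0, 0, 0, 0],
  [10, -0.9, 10, 0, 0, 0, 0],
  [10, -0.9, 10, 0, 0, 0, 0],
])

```text
time_s: 20.5
tcp_pos: [0.5018, 0.191, 0.0701]
ee_rot: [[0.091, -0.996, 0.0], [-0.996, -0.091, 0.0], [-0.0, -0.0, -1.0]]
wrist_force: [0.0, -0.3, -1.4]
gripper_width: 0.253
gripper_force: 30.0
```

drive_tool([
  [10, -1.4, 15, 5, 0, 0, 0],
  [10, -9, 2, 5, 0, 0, 0.09],
  [10, -9, 2, 5, 0, 0, 0.09],
  [10, -9, 2, 0, 0, 0, 0.09],
  [10, -9, 2, 0, 0, 0, 0.09],
])

```text
time_s: 20.92
tcp_pos: [0.4643, 0.2143, 0.0858]
ee_rot: [[0.44, -0.898, 0.001], [-0.898, -0.44, 0.001], [-0.0, -0.001, -1.0]]
wrist_force: [-0.1, 0.0, -2.1]
gripper_width: 0.249
gripper_force: 30.0
```

drive_tool([
  [10, -9, 2, 0, 0, 0, 0.09],
  [10, -9, 1, 0, 0, 0, 0.09],
  [10, -9, 1, 0, 0, 0, 0.09],
  [10, -9, 1, 0, 0, 0, 0.09],
  [10, -9, 1, 0, 0, 0, 0.09],
])

```text
time_s: 21.33
tcp_pos: [0.4191, 0.22, 0.0855]
ee_rot: [[0.787, -0.617, 0.001], [-0.617, -0.787, 0.001], [0.0, -0.001, -1.0]]
wrist_force: [0.3, 0.5, -2.3]
gripper_width: 0.251
gripper_force: 30.0
```

drive_tool([
  [10, -9, 1, 0, 0, 0, 0.09],
  [10, -9, 1, -5, 0, 0, 0.09],
  [10, -6, 1, -15, 0, 0, 0.09],
  [10, 0, 0, -15, 0, 0, 0],
  [10, 0, 0, 0, 0, 0, 0],
])

```text
time_s: 21.75
tcp_pos: [0.3939, 0.2216, 0.0485]
ee_rot: [[0.921, -0.389, -0.003], [-0.389, -0.921, -0.003], [-0.002, 0.004, -1.0]]
wrist_force: [-0.6, -0.0, -1.8]
gripper_width: 0.252
gripper_force: 30.0
```

Run:
```python
from m import *
np.set_printoptions(precision=4,suppress=True)
s=sense();print(s['time_s'],s['tcp_pos'],s['ee_rot'][:,0],s['wrist_force'])
T=s['tcp_pos'];d=s['ee_rot'][:,0];c=capture('top');A=cloud(c)
nn=np.array([-d[1],d[0]]);sx=(A[:,:2]-T[:2])@d[:2];w=(A[:,:2]-T[:2])@nn
for a in np.arange(.07,.19,.01):
    k=(abs(sx-a)<.005)&(abs(w)<.006)&(A[:,2]>.015);print('%.2f %.4f'%(a,np.percentile(A[k,2],80)) if k.sum()>2 else '-')
```

```text
21.75 [0.3939 0.2216 0.0485] [ 0.9213 -0.3889 -0.0017] [-0.5886 -0.0126 -1.7932]
0.07 0.0457
0.08 0.0454
0.09 0.0453
0.10 0.0448
0.11 0.0457
0.12 0.0455
0.13 0.0456
0.14 0.0510
0.15 0.0543
0.16 0.0536
0.17 0.0530
0.18 0.0536
```

drive_tool([
  [10, 0, 0, -10, 0, 0, 0],
  [10, 0, 0, -8, 0, 0, 0],
  [10, 0, 0, -4, 0, 0, 0],
  [10, 0, 0, -2, 0, 0, 0],
  [10, 0, 0, -1, 0, 0, 0],
])

```text
time_s: 22.22
tcp_pos: [0.3956, 0.2219, 0.025]
ee_rot: [[0.921, -0.39, 0.0], [-0.39, -0.921, -0.0], [0.0, 0.0, -1.0]]
wrist_force: [0.5, -0.5, -1.1]
gripper_width: 0.25
gripper_force: 30.0
```

drive_tool([
  [10, 0, 0, -0.5, 0, 0, 0],
  [10, 0, 0, 0, 0, 0, 0],
])

```text
time_s: 22.38
tcp_pos: [0.3957, 0.2219, 0.0248]
ee_rot: [[0.921, -0.39, 0.0], [-0.39, -0.921, 0.0], [0.0, -0.0, -1.0]]
wrist_force: [0.3, 0.0, -1.7]
gripper_width: 0.253
gripper_force: 30.0
```

drive_tool([
  [10, 0, 0, -1, 0, 0, 0],
  [10, 0, 0, -0.8, 0, 0, 0],
  [10, 0, 0, 0, 0, 0, 0],
])

```text
time_s: 22.63
tcp_pos: [0.3955, 0.2218, 0.0228]
ee_rot: [[0.921, -0.389, 0.0], [-0.389, -0.921, 0.0], [0.0, -0.0, -1.0]]
wrist_force: [0.5, -0.7, -1.0]
gripper_width: 0.251
gripper_force: 30.0
```

drive_tool([
  [10, 0, 0, -0.4, 0, 0, 0],
  [10, 0, 0, 0, 0, 0, 0],
])

```text
time_s: 22.8
tcp_pos: [0.3955, 0.2218, 0.0224]
ee_rot: [[0.921, -0.389, 0.0], [-0.389, -0.921, 0.0], [0.0, -0.0, -1.0]]
wrist_force: [-0.4, -0.5, -0.7]
gripper_width: 0.255
gripper_force: 30.0
```

drive_tool([
  [40, 0, 0, 0, 0, 0, 0],
  [60, 0, 0, 0, 0, 0, 0],
  [80, 0, 0, 0, 0, 0, 0],
  [100, 0, 0, 0, 0, 0, 0],
  [100, 0, 0, 0, 0, 0, 0],
])

```text
time_s: 23.22
tcp_pos: [0.3956, 0.2219, 0.0224]
ee_rot: [[0.921, -0.389, 0.0], [-0.389, -0.921, 0.0], [0.0, -0.0, -1.0]]
wrist_force: [0.1, -0.4, -0.5]
gripper_width: 0.547
gripper_force: 0.0
```

drive_tool([
  [100, 0, 0, 0, 0, 0, 0],
  [100, 0, 0, 0, 0, 0, 0],
  [100, 0, 0, 0, 0, 0, 0],
  [100, 0, 0, 0, 0, 0, 0],
  [100, 0, 0, 0, 0, 0, 0],
])

```text
time_s: 23.63
tcp_pos: [0.3955, 0.2218, 0.0223]
ee_rot: [[0.921, -0.389, -0.0], [-0.389, -0.921, -0.0], [-0.0, 0.0, -1.0]]
wrist_force: [0.6, 0.1, -0.2]
gripper_width: 0.923
gripper_force: 0.0
```

drive_tool([
  [100, 0, 0, 8, 0, 0, 0],
  [100, 0, 0, 15, 0, 0, 0],
  [100, 0, 0, 30, 0, 0, 0],
  [100, 0, 0, 30, 0, 0, 0],
  [100, 0, 0, 30, 0, 0, 0],
])

```text
time_s: 24.05
tcp_pos: [0.3952, 0.2214, 0.1371]
ee_rot: [[0.921, -0.389, -0.0], [-0.389, -0.921, -0.0], [-0.0, 0.0, -1.0]]
wrist_force: [0.4, 0.7, 0.2]
gripper_width: 1.003
gripper_force: 0.0
```

drive_tool([
  [100, -14, 30, 10, 0, 0, 0],
  [100, -14, 30, 10, 0, 0, 0],
  [100, -14, 30, 10, 0, 0, 0],
  [100, -14, 30, 10, 0, 0, 0],
  [100, -14, 30, 10, 0, 0, 0],
])

```text
time_s: 24.47
tcp_pos: [0.3245, 0.3727, 0.1868]
ee_rot: [[0.921, -0.389, 0.0], [-0.389, -0.921, 0.001], [-0.0, -0.001, -1.0]]
wrist_force: [1.2, -0.1, -0.0]
gripper_width: 0.999
gripper_force: 0.0
```

drive_tool([
  [100, -14, 30, 5, 0, 0, 0],
  [100, -14, 30, 5, 0, 0, 0],
  [100, -14, 30, 0, 0, 0, 0],
  [100, -14, 30, 0, 0, 0, 0],
  [100, 0, 0, 0, 0, 0, 0],
])

```text
time_s: 24.88
tcp_pos: [0.2677, 0.4964, 0.1959]
ee_rot: [[0.923, -0.385, 0.001], [-0.385, -0.923, 0.003], [-0.0, -0.003, -1.0]]
wrist_force: [0.5, -0.6, 0.2]
gripper_width: 1.002
gripper_force: 0.0
```

Run:
```python
from h import *
c=capture('top');b=capture('side')
print(sense()['tcp_pos'])
C=np.zeros((560,800,3),np.uint8)
C[:360]=cv2.resize(c['frame'][120:264,150:470],(800,360),interpolation=cv2.INTER_CUBIC)
C[360:,:]=0;C[360:560,:400]=cv2.resize(b['frame'][150:250,250:450],(400,200));C[360:560,400:800]=cv2.resize(b['frame'][200:300,250:450],(400,200))
cv2.imwrite('pics/end.png',C[:,:,::-1])
for l in('plug','push_rod','spare_plug','brush'):
  for r in masks_of(l,c)[:1]:
    X=cloud(c,r['region']);print(l,r['p'],np.round(np.percentile(X,[2,50,98],0),4).tolist())
```

```text
[0.26867948 0.49220303 0.19532147]
plug 0.64 [[0.5194, -0.1826, 0.054], [0.5321, -0.1548, 0.0695], [0.5463, -0.1285, 0.0753]]
spare_plug 0.42 [[0.3785, -0.202, 0.0117], [0.3915, -0.1871, 0.0468], [0.4024, -0.1763, 0.0505]]
brush 0.54 [[0.3594, -0.3987, 0.0016], [0.3724, -0.361, 0.0076], [0.3837, -0.3112, 0.0129]]
```

View pics/end.png

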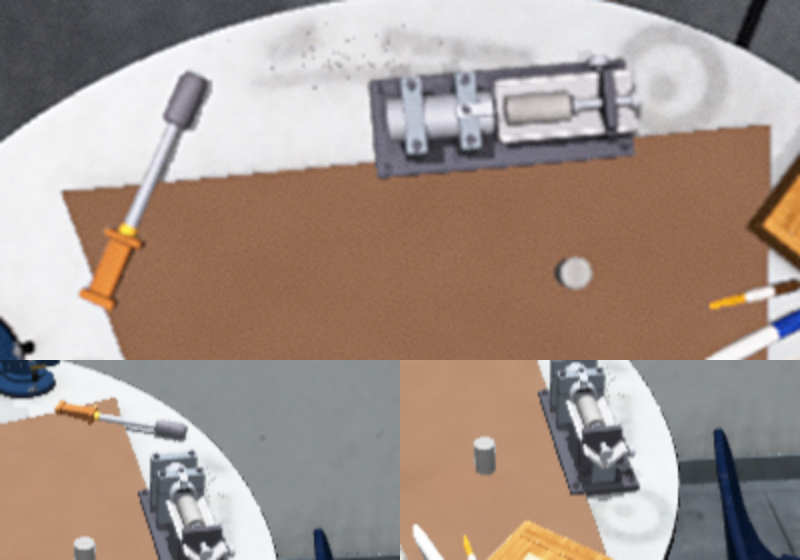

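Run:
```python
from h import *
c=capture('top')
A=cv2.resize(c['frame'][145:180,340:400],(600,350),interpolation=cv2.INTER_CUBIC)
q=cv2.imread('pics/q2.png')[:250,:600,::-1]
cv2.imwrite('pics/q3.png',np.vstack([q,A[:250]])[:,:,::-1])
```

```text
(no output)
```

View pics/q3.png

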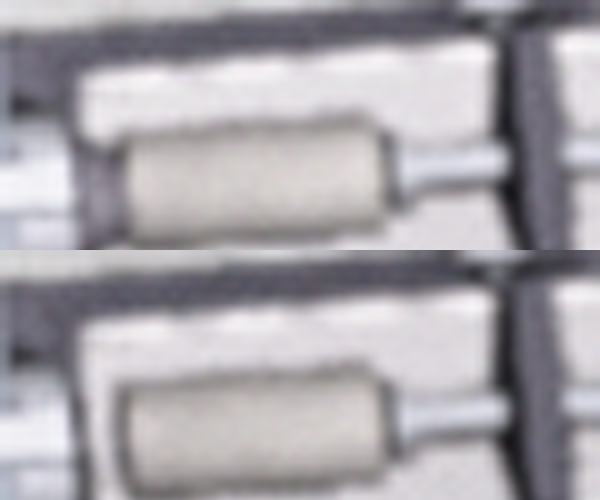

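The plug's far end is still against the pad at column 385, as it was under the push. The rod lies flat and clear of the stand, and the spare plug and brush haven't moved. Handing in.

```bash
python3 -c "
from station import finish_job;print(finish_job())"
```

```text
the job is handed in; nothing more can be done
None
```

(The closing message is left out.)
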